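Lap the cladding strips on the drip-test deck

ROBOT

A 6-joint arm with a two-finger parallel gripper is mounted at the origin on a cart in front of the work surface, level with it; the furniture and walls round the work are solid. World frame = base frame: x ahead of the robot, y to its left, z up, the work surface at z = 0. Lengths are in m, angles in rad, forces in N, time in s.
With the tool pointing down it reaches from about 0.325 to 1 m from the base axis. Payload 5.1 kg.
Tool frame: the origin (TCP) lies at the very end of the fingers, on their centre line; the grasp point (between the pads) lies env.tcp_to_grasp behind it (env.tcp_to_grasp is the distance from the TCP to the grasp point, in m); z points along the fingers, y is the line along which they close (so a half turn about z gives the same grasp; the last joint's range is limited). The gripper opens to 85 mm and grips with 20 to 120 N. Pads are 22 mm wide; open, the fingers measure 114 mm over their backs; the gripper's body (76 mm by 85 mm) begins 54 mm behind the grasp point. The pads swing forward as they close: fully open they stand 13 mm farther back than shut.
Start: joints at [1.13, 0.124, 1.65, -0, 1.367, -0.083], TCP at [0.228, 0.609, 0.231] pointing down, gripper open.
Joint ranges: [-2.61, 2.61], [-1.02, 2.33], [0.03, 2.71], [-1.35, 4.49], [0.32, 2.68], [-2.91, 2.91]. Speed limits (rad/s): [2.57, 2.57, 3.14, 3.14, 3.14, 3.14].

INTERFACE

Orientations are given as [roll, pitch, yaw] about the fixed x, y, z axes, in that order (R = Rz(yaw) Ry(pitch) Rx(roll)).
In Python, from plant import env gives the robot as it stands. The module is installed in compiled form; this text tells all that it offers.
- The arm moves only by the tool play_rows, never from a script. Its argument "deltas" is a list that holds one entry, the list of rows, each a list of 7 numbers: the closure in counts, from 0 (fully open) to 255 (shut), then the shift along the tool's x, y, z scaled (see below), then the turn, a rotation vector about the tool's x, y, z scaled (see below). A call has 1 to 20 rows; each row shifts and turns the commanded pose from where the row before left it, along the tool's axes as they then stand; what a row does not reach is not made up. The controller multiplies each number of a shift by 0.05 m and each number of a turn by 0.08 rad. A row lasts 1/8 s, in which the tool goes at most 62.5 mm and 10.7 degrees, less where a joint would pass 70% of its speed; a pose out of reach is approached as far as the arm can. A call with a number of a shift or a turn outside -1 to 1 is refused whole. A call with a gripper value outside its range is refused whole. The fingers move at their own pace and stop on an object; "squeeze" is the grip in N (left out, the last holds). Time passes only in rows, so rows that do not move let the fingers close. It gives the time, the measured TCP pose, the force, the opening and the grip force at its end, in the units of the state.
- env.observe(): the state, without advancing time (a new reading comes with each control period).
- env.snapshot(name): name is "side" or "top" or "wrist"; returns a dict with "frame" (384x512x3 uint8, blue, green, red), "mtx" (3x3 intrinsics, pixels), "R" (3x3) and "t" (3): a world point X has camera coordinates R X + t. Camera axes: x right, y down, z forward; pixel columns grow to the right and rows downward; lengths in m; the calibration is good to about 2 mm. A picture is of the moment at which its call begins. There is no depth.
- env.job_done(): hands the job in; it is judged then, once.
The state is a dict: "clock": time; "joint_pos": joint angles; "joint_velocities": joint speeds; "joint_efforts": joint torques, N m; "position": TCP position; "orientation": TCP orientation; "force": force on the tool from outside, world axes, zero at the start; "moment": the same for the moment, N m; "width": finger opening in m; "grasp_force": force on a finger pad.
Only numpy, scipy, OpenCV 4.12 (cv2) and the standard library are available. Lean on these libraries where they do the work, as an engineer would, in place of code of your own. Each camera call takes 0.05 s, during which the arm holds its last target. There are 200 camera calls.

TASK

Lap the two loose off-white cladding strips on the sloping test board above the strip that is already screwed down, like shingles. First slide the loose strip that lies skewed on the board down the slope, without lifting it off, until its lower long edge is level with the middle pair of pointers on the side rails and runs square across the board. Then take the other strip from the two wooden bearers and lay it over the upper edge of that one, its lower long edge square at the upper pair of pointers; both must lie flat in their laps between the rails, and the bottle, beaker and dish be left standing where they are.

Things in the scene. Friction and masses are not known exactly. Their poses are not given: they have to be found in the camera images.
- board: the fixed plywood test board, rising away from the robot at 20 degrees. Origin on its surface midway between the side rails at the lowest pointers; x up the slope along the surface, y left across it, z square out of it. Surface from x = -22 to +200 mm. Aluminium side rails: inner faces at y = +-92 mm, 22 mm high; pairs of dark steel pointers on them (30 mm high) at x = 0, 36 and 72 mm.
- starter_centre (a point): centre of the starter strip (same size as the loose ones, 66 x 160 x 7 mm), screwed to the board at the lowest pointers. Its upper edge is down on the board, its lower edge raised 13 mm on a fillet, so it leans 0.196 rad flatter than the board (9 degrees from level). Axes as the board's.
- line_1 (a point): point on the board surface midway between the middle pointers (x = 36 mm): line for the lower edge of the strip that starts on the board. Axes as the board's. A well lapped strip lies parallel to the starter, upper edge on the board, lower part on the strip below: its centre is 33.0 mm up the slope from its line and 9.8 mm square out from the board.
- line_2 (a point): point on the board surface midway between the upper pointers (x = 72 mm): line for the lower edge of the strip that starts on the bearers. Axes as the board's. Exposure is 36 mm and lap 30 mm. Friction (about 0.6) holds a strip wherever it is left on the slope.
- strip_mid_centre (a point): the loose strip that starts on the board, some 10 to 25 mm too high and skewed, its lower part already on the starter strip, its upper edge on the board with the free board above: plain off-white fibre-cement, 160 x 66 x 7 mm, 0.14 kg, the same either way round. This point is its centre (half-way up); x runs across its 66 mm width, y along its 160 mm length, z out of its upper face.
- strip_top_centre (a point): the loose strip that starts flat on the bearers: plain off-white fibre-cement, 160 x 66 x 7 mm, 0.14 kg, the same either way round. This point is its centre (half-way up); x runs across its 66 mm width, y along its 160 mm length, z out of its upper face.
- bearers: two fixed wooden blocks on the bench that carry the second strip near its ends, 16 mm high, each 56 mm (x) by 18 mm (y), centred at y = +-58 mm of this origin, which lies on the bench midway between them; between them the strip's long edges are free above the bench.
- reagent: bystander: white plastic reagent bottle with a blue cap, 60 mm diameter, 120 mm high; origin at the centre of its underside.
- beaker: bystander: small clear beaker, 55 mm diameter, 71 mm high; origin at the centre of its underside.
- petri: bystander: two stacked petri dishes, 59 mm diameter, 30 mm high; origin at the centre of their underside.

How it is judged:
By the outcome, as a careful person would: the job done as asked, in the order asked, and still so for the second after the job is handed in, with the robot touching nothing.
It also fails if it takes over 64 s, if anything falls off the work surface, if the arm or the gripper's body presses on something with over 40 N, if the wrist force passes 120 N, or if a joint passes its speed limit or range.

## Working session

There is one attempt and no reset: what is moved stays moved. The work goes in short steps, Python scripts to look and compute and a tool call to move; the robot and the scene stay as the last step left them, time stands still between calls to the robot, and variables do not carry over. Pictures are saved under pics/ and viewed, at most 10 in all, crops included, and the job is handed in when it is done.

Besides the shell and the picture viewer there is one more tool, called after ">>>" as name([rows], argument=value, ...), one row to a line, values as JSON. play_rows: Moves the arm, as the interface text tells. Shifts and turns lie within -1 to 1; 1 stands for 0.05 m of shift or 0.08 rad of turn. Its arguments: {"type":"object","properties":{"deltas":{"type":"array"},"squeeze":{"type":"number"}},"required":["deltas"]}

```bash
mkdir -p pics; python3 - <<'E'
from plant import env
import cv2,numpy as np
s=env.observe();print(s,env.tcp_to_grasp)
for n in("side","top","wrist"):
    d=env.snapshot(n);cv2.imwrite(f"pics/{n}0.png",d["frame"]);np.savez(f"{n}0.npz",**d);print(n,d["mtx"].tolist(),(-d["R"].T@d["t"]).round(3),d["R"].round(3).tolist())
a=[cv2.imread(f"pics/{n}0.png") for n in("side","top")]
E
```

```text
{'clock': 0.0, 'joint_pos': array([ 1.13036490e+00,  1.24484462e-01,  1.65169785e+00,  4.26705267e-06,
        1.36747678e+00, -8.25833909e-02]), 'joint_velocities': array([ 0.00021925, -0.00055614,  0.00107451, -0.00166912, -0.00072561,
        0.0012521 ]), 'joint_efforts': array([ 9.40151149e-04, -4.23616791e+01, -3.65451622e+01, -1.47895939e-04,
        7.08943859e-03,  9.16146433e-06]), 'position': array([0.22742149, 0.60825995, 0.23005227]), 'orientation': array([-3.13953360e+00, -1.74623075e-04,  2.78374358e+00]), 'force': array([-0.35036612,  1.09683652, -0.23091941]), 'moment': array([0.00962905, 0.057148  , 0.00879852]), 'grasp_force': 0.0, 'width': 0.08550238613053025} 0.0187
side [[442.1954363062976, 0.0, 254.59634397685298], [0.0, 442.1954363062976, 196.81944471320708], [0.0, 0.0, 1.0]] [ 0.03  -1.283  0.628] [[0.916, -0.401, -0.014], [-0.161, -0.336, -0.928], [0.368, 0.852, -0.372]]
top [[444.9231856233576, 0.0, 250.51557365514998], [0.0, 444.9231856233576, 186.64829969703976], [0.0, 0.0, 1.0]] [ 0.3   -0.002  1.459] [[-0.035, -0.999, -0.004], [-0.976, 0.035, -0.214], [0.214, -0.003, -0.977]]
wrist [[312.3073387255062, 0.0, 256.41788919746296], [0.0, 312.3073387255062, 193.087936849642], [0.0, 0.0, 1.0]] [0.157 0.635 0.372] [[0.35, 0.937, -0.002], [0.894, -0.334, 0.298], [0.279, -0.106, -0.954]]
```

View pics/top0.png

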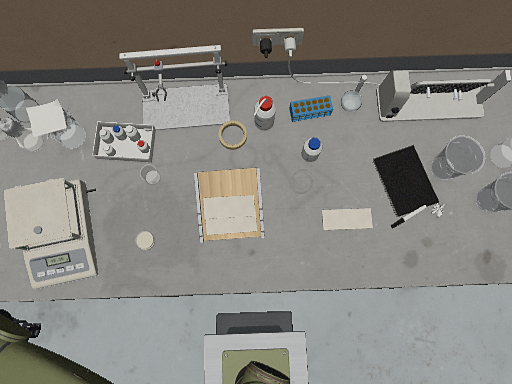

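View pics/side0.png

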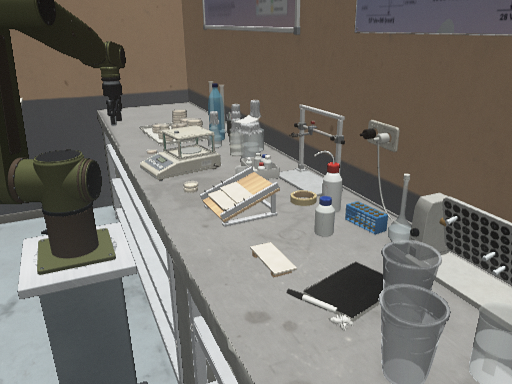

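The top view shows the board at about px (200–263, 168–240) with its rails, and the mid strip and starter inside it. The loose top strip is at about (347,219), the bottle (313,148), beaker (150,175) and petri (145,240). The side view shows the board around (240,195) and the strip on its bearers at (273,259).

```bash
cat > h.py <<'E'
import numpy as np,cv2
from scipy.spatial.transform import Rotation as Ro
def ray(d,uv):
    c=-d["R"].T@d["t"]; v=d["R"].T@np.linalg.inv(d["mtx"])@np.array([uv[0],uv[1],1.]);return c,v/np.linalg.norm(v)
def onplane(d,uv,p,n):
    c,v=ray(d,uv);return c+v*((np.array(p)-c)@n)/(v@n)
def onz(d,uv,z): return onplane(d,uv,[0,0,z],np.array([0,0,1.]))
def tri(rs):
    A=np.zeros((3,3));b=np.zeros(3)
    for c,v in rs:
        P=np.eye(3)-np.outer(v,v);A+=P;b+=P@c
    x=np.linalg.solve(A,b);return x,[np.linalg.norm((np.eye(3)-np.outer(v,v))@(x-c)) for c,v in rs]
def proj(d,X):
    c=d["R"]@np.asarray(X)+d["t"];c=d["mtx"]@c;return c[:2]/c[2]
def L(n): return dict(np.load(n+".npz"))
E
python3 - <<'E'
from h import *
d=L("top0")
for n,uv,z in[("board low L",(200,241),.04),("low R",(263,237),.04),("up L",(196,172),.1),("up R",(260,169),.1),("topstrip",(347.5,219),.023),("bottle",(313,148),.12),("beaker",(150,175),.05),("petri",(145,240),.03)]: print(n,onz(d,uv,z).round(3))
f=d["frame"];a=cv2.resize(f[150:260,180:390],None,fx=3.8,fy=3.8,interpolation=2)
f=L("side0")["frame"];b=cv2.resize(f[155:285,190:310],None,fx=3,fy=3,interpolation=2)[:180*2]
g=cv2.resize(f[160:230,195:290],None,fx=4,fy=4,interpolation=2)
o=np.zeros((600,800,3),np.uint8);o[:280,:380]=g;a=cv2.resize(L("top0")["frame"][155:250,185:385],None,fx=3.2,fy=3.2,interpolation=2);o[290:290+a.shape[0],:a.shape[1]]=a
cv2.imwrite("pics/c.png",o)
E
```

```text
board low L [0.439 0.16  0.04 ]
low R [ 0.444 -0.041  0.04 ]
up L [0.65  0.164 0.1  ]
up R [ 0.653 -0.038  0.1  ]
topstrip [ 0.495 -0.318  0.023]
bottle [ 0.709 -0.207  0.12 ]
beaker [0.658 0.32  0.05 ]
petri [0.449 0.337 0.03 ]
```

View pics/c.png

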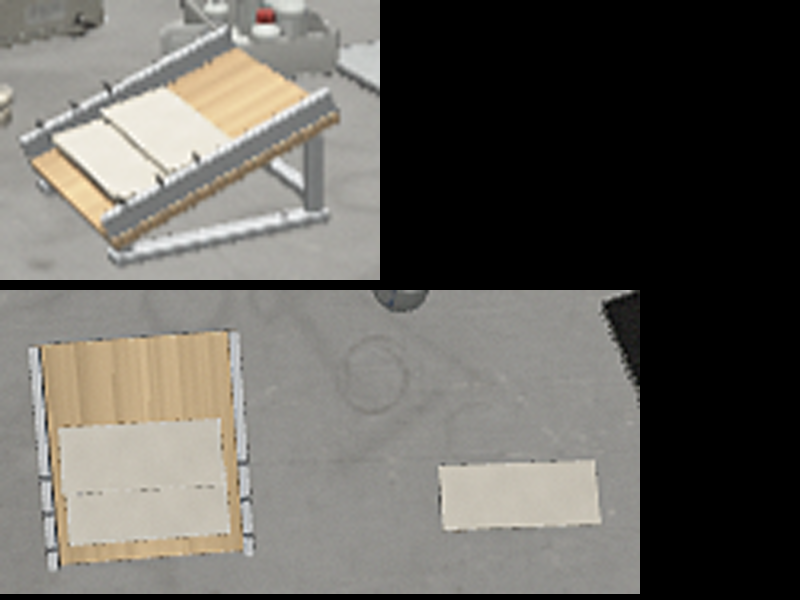

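The crop shows the mid strip skewed slightly above its line; its lower edge runs from about (78,493) to (225,487). Three pointer pairs are visible on the rails. Next I move the wrist camera over the board.

>>> play_rows([
  [[0, -0.83, -0.76, -0.14, 0, 0, 0], [0, -0.83, -0.76, -0.14, 0, 0, 0], [0, -0.83, -0.76, -0.14, 0, 0, 0], [0, -0.83, -0.76, -0.14, 0, 0, 0], [0, -0.83, -0.76, -0.14, 0, 0, 0], [0, -0.83, -0.76, -0.1, 0, 0, 0], [0, -0.83, -0.76, 0, 0, 0, 0], [0, -0.83, -0.76, 0, 0, 0, 0], [0, -0.83, -0.76, 0, 0, 0, 0], [0, -0.83, -0.76, 0, 0, 0, 0], [0, -0.83, -0.76, 0, 0, 0, 0], [0, 0, 0, 0, 0, 0, -0.9], [0, 0, 0, 0, 0, 0, -0.9], [0, 0, 0, 0, 0, 0, -0.9], [0, 0, 0, 0, 0, 0, -0.9], [0, 0, 0, 0, 0, 0, -0.9], [0, 0, 0, 0, 0, 0, 0], [0, 0, 0, 0, 0, 0, 0]],
])

```text
clock: 2.4
position: [0.5088, 0.0574, 0.2712]
orientation: [-3.142, -0.0, -3.14]
force: [0.5, 1.0, 0.7]
width: 0.0854
grasp_force: 0.0
```

```bash
python3 - <<'E'
from plant import env
from h import *
s=env.observe();print(s["clock"],s["position"],s["orientation"],s["joint_pos"].round(2))
d=env.snapshot("wrist");np.savez("w1.npz",**d);cv2.imwrite("pics/w1.png",cv2.resize(d["frame"],(800,600),interpolation=2))
E
```

```text
2.4 [0.50875346 0.05741729 0.27115874] [-3.14159025e+00 -2.95042737e-04 -3.14037876e+00] [ 0.01 -0.21  1.91 -0.    1.45 -1.56]
```

View pics/w1.png

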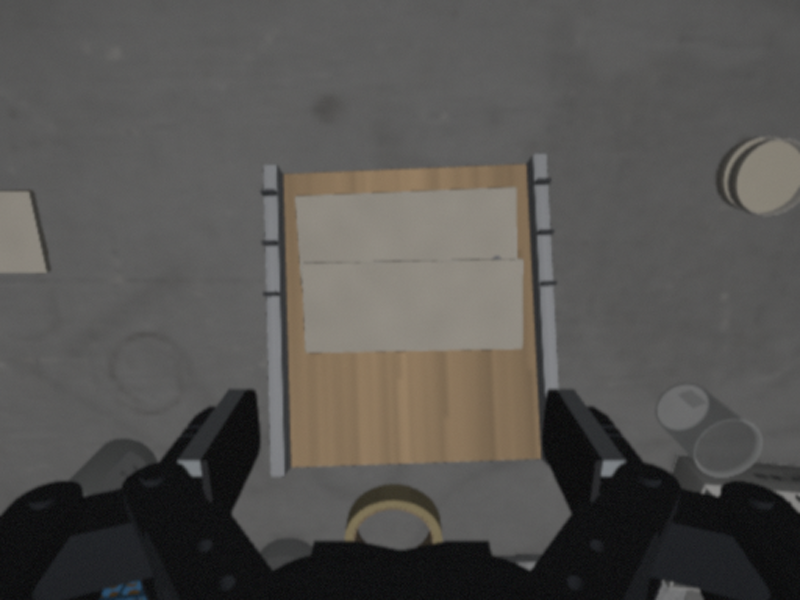

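The wrist view (2x-scale coordinates) shows the board wood with corners near (285,173), (526,164), (291,467) and (541,460). The mid strip's lower edge runs (302,262)–(523,259) and its upper edge (308,352)–(523,349). Pointers are on the left rail at rows 191, 242, 293 and the right rail at 180, 231, 282. Next I refine these and solve the board pose.

```bash
cat >> h.py <<'E'
def line(p): 
    vx,vy,x,y=cv2.fitLine(np.float32(p),cv2.DIST_HUBER,0,.01,.01).ravel();n=np.array([-vy,vx]);return np.array([*n,-n@[x,y]])
def inter(a,b): q=np.cross(a,b);return q[:2]/q[2]
def edge(g,p,q,w=6,n=40,sgn=0):
    """subpixel max-gradient points along segment p-q of grey image g; returns fitted line"""
    p,q=np.float64(p),np.float64(q);t=(q-p)/np.linalg.norm(q-p);m=np.array([-t[1],t[0]]);s=np.arange(-w,w+.01,.25);o=[]
    for a in np.linspace(.04,.96,n):
        c=p+(q-p)*a;P=c+s[:,None]*m
        v=cv2.remap(g,np.float32(P[:,0])[None],np.float32(P[:,1])[None],cv2.INTER_LINEAR)[0]
        v=np.convolve(v,np.ones(5)/5,'same');dv=np.gradient(v)[4:-4];k=np.argmax(dv*sgn if sgn else abs(dv))+4;o.append(c+s[k]*m)
    return line(o)
E
python3 - <<'E'
from h import *
d=L("w1");f=np.float32(d["frame"]);k=.64
sat=np.float32(d["frame"][:,:,2])-np.float32(d["frame"][:,:,0])  # red-blue : warm things
A,B,C,D=[np.array(x)*k for x in((285,173),(526,164),(541,460),(291,467))]  # low -y, low +y, up +y, up -y
E=[edge(sat,*x,w=4) for x in((A,B),(B,C),(C,D),(D,A))]
c=np.array([inter(E[3],E[0]),inter(E[0],E[1]),inter(E[1],E[2]),inter(E[2],E[3])]);print((c/k).round(1).tolist())
obj=np.float64([(-22,-92,0),(-22,92,0),(200,92,0),(200,-92,0)])/1e3
pt=np.float64([(269,191),(270,242),(272,293),(543,180),(545,231),(547,283)])*k
ok,r,t=cv2.solvePnP(obj,c,d["mtx"],None)
Rw=d["R"].T@cv2.Rodrigues(r)[0];tw=d["R"].T@(t.ravel()-d["t"]);print("pnp",tw,Ro.from_matrix(Rw).as_euler("xyz",degrees=True))
# constrained: yaw + pos, pitch -20
from scipy.optimize import least_squares
cams=[d]
def fun(p):
    R=Ro.from_euler("xyz",[0,-np.radians(20),p[3]]).as_matrix()
    return np.concatenate([proj(d,R@o+p[:3])-u for o,u in zip(obj,c)])
s=least_squares(fun,[*tw,0.]);print(s.x,np.degrees(s.x[3]),s.fun.round(2))
p=s.x;R=Ro.from_euler("xyz",[0,-np.radians(20),p[3]]).as_matrix();np.savez("board.npz",R=R,t=p[:3])
for nm in("top0","side0"):
    e=L(nm);print(nm,[proj(e,R@o+p[:3]).round(1).tolist() for o in obj])
for y in(-1,1):
    print("ptr pred",[(proj(d,R@np.array([x,y*.096,.030])+p[:3])/k).round(1).tolist() for x in(0,.036,.072)])
n=R[:,2]
for nm,u,z in(("lowL",(302,262),.023),("lowR",(523,259),.023),("upL",(308,352),.007),("upR",(523,349),.007)):
    X=onplane(d,np.array(u)*k,p[:3]+n*z,n);print(nm,(R.T@(X-p[:3])*1e3).round(1))
E
```

```text
[[282.5, 173.3000030517578], [525.9000244140625, 163.0], [540.5999755859375, 458.1000061035156], [290.29998779296875, 466.79998779296875]]
pnp [0.46745122 0.05977568 0.03542025] [  0.03924426 -20.07354359   2.38305783]
[0.46745321 0.05978974 0.03553938 0.04161164] 2.384171144776652 [ 0.53 -0.51 -0.6  -0.41 -0.49  0.48  0.57  0.41]
top0 [[260.4, 235.5], [203.3, 239.9], [197.1, 171.3], [255.5, 166.9]]
side0 [[221.6, 218.3], [202.4, 199.4], [254.0, 170.7], [277.8, 185.9]]
ptr pred [[267.5, 190.4], [268.8, 241.4], [270.1, 293.0]]
ptr pred [[542.6, 179.0], [545.3, 230.4], [548.0, 282.2]]
lowL [ 50.4 -74.7  23. ]
lowR [54.4 81.3 23. ]
upL [114.8 -75.6   7. ]
upR [118.5  82.    7. ]
```

```bash
cat >> h.py <<'E'
_b=np.load("board.npz");BR,Bt=_b["R"],_b["t"]
def pose(s): return Ro.from_euler("xyz",s["orientation"]).as_matrix(),np.array(s["position"])
def go(s,Pw,Rt,order="tr"):
    """shift (units of .05) in present tool axes, then turn (units .08) about tool axes"""
    R,p=pose(s);print("shift/.05",(R.T@(Pw-p)/.05).round(2),"turn/.08",(Ro.from_matrix(R.T@Rt).as_rotvec()/.08).round(2))
def Tb(tilt,yawk=np.pi): # tool down, board frame, tilt = extra about board y
    return BR@Ro.from_euler("xyz",[np.pi,0,yawk]).as_matrix()
E
python3 - <<'E'
from plant import env
from h import *
s=env.observe();d=L("w1");R,p=pose(s)
for z in(-.013,-.006,0):
  for x in(.011,-.011):
    print(z,x,[(proj(d,R@np.array([x,y,z])+p)/.64).round(0).tolist() for y in(.0427,-.0427,.057,-.057)])
Rt=Tb(0)
go(s,Bt+BR@np.array([.145,.003,.06]),Rt); print(Rt.round(3))
E
```

```text
-0.013 0.011 [[550.0, 380.0], [256.0, 380.0], [599.0, 380.0], [207.0, 380.0]]
-0.013 -0.011 [[543.0, 446.0], [263.0, 446.0], [590.0, 446.0], [216.0, 446.0]]
-0.006 0.011 [[543.0, 370.0], [263.0, 370.0], [590.0, 370.0], [216.0, 370.0]]
-0.006 -0.011 [[537.0, 433.0], [269.0, 433.0], [582.0, 433.0], [224.0, 433.0]]
0 0.011 [[538.0, 361.0], [268.0, 361.0], [583.0, 362.0], [223.0, 361.0]]
0 -0.011 [[532.0, 423.0], [273.0, 423.0], [576.0, 423.0], [230.0, 423.0]]
shift/.05 [-1.49  0.2   2.59] turn/.08 [-0.09 -4.37 -0.5 ]
[[-0.939 -0.042  0.342]
 [-0.039  0.999  0.014]
 [-0.342  0.    -0.94 ]]
```

>>> play_rows([
  [[0, -0.5, 0.07, 0.5, -0.02, -0.87, -0.1], [0, 0, 0, 0, -0.02, -0.87, -0.1], [0, 0, 0, 0, -0.02, -0.87, -0.1], [0, 0, 0, 0, -0.02, -0.87, -0.1], [0, 0, 0, 0, -0.02, -0.87, -0.1], [0, 0, 0, 0, 0, 0, 0]],
])

```text
clock: 3.2
position: [0.533, 0.061, 0.2459]
orientation: [3.14, 0.347, -3.1]
force: [0.4, -0.2, 0.3]
width: 0.0855
grasp_force: 0.0
```

```bash
python3 - <<'E'
from plant import env
from h import *
s=env.observe();R,p=pose(s);print((BR.T@(p-Bt)*1e3).round(1))
go(s,Bt+BR@np.array([.145,.003,.0]),Tb(0))
E
```

```text
[133.5  -1.5 175.3]
shift/.05 [-0.24  0.09  3.51] turn/.08 [ 0.02 -0.02  0.  ]
```

>>> play_rows([
  [[0, -0.06, 0.02, 0.7, 0, 0, 0], [0, -0.06, 0.02, 0.7, 0, 0, 0], [0, -0.06, 0.02, 0.7, 0, 0, 0], [0, -0.06, 0.03, 0.7, 0, 0, 0], [0, 0, 0, 0.55, 0, 0, 0], [0, 0, 0, 0.15, 0, 0, 0], [0, 0, 0, 0.05, 0, 0, 0], [0, 0, 0, 0.03, 0, 0, 0], [0, 0, 0, 0, 0, 0, 0]],
])

```text
clock: 4.32
position: [0.6064, 0.0688, 0.0834]
orientation: [3.141, 0.35, -3.099]
force: [0.3, -0.1, 0.9]
width: 0.0855
grasp_force: 0.0
```

```bash
python3 - <<'E'
from plant import env
from h import *
s=env.observe();R,p=pose(s);print((BR.T@(p-Bt)*1e3).round(1),(BR.T@s["force"]).round(1))
d=env.snapshot("wrist");np.savez("w2.npz",**d);cv2.imwrite("pics/w2.png",cv2.resize(d["frame"],(800,600),interpolation=2))
E
```

```text
[147.2   3.2  -2.6] [ 0.6 -0.1  0.7]
```

View pics/w2.png

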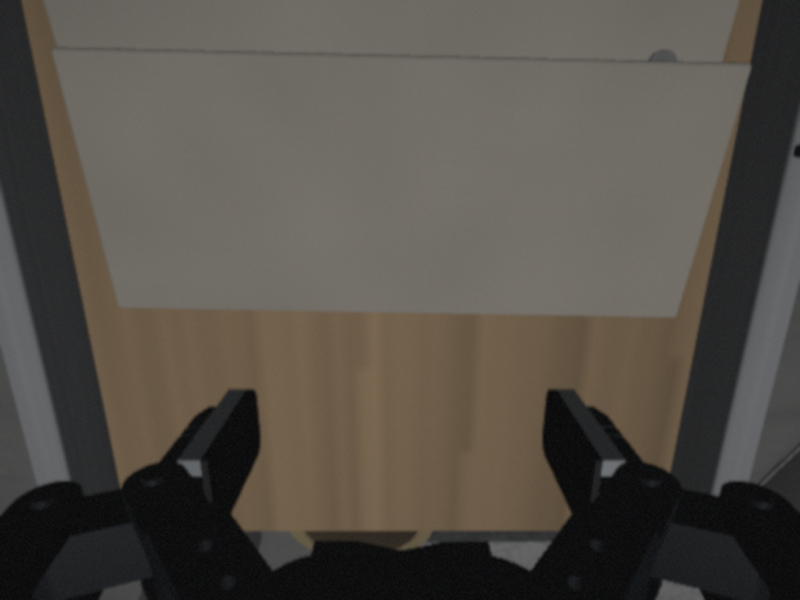

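The mid strip's upper edge runs (118,307)–(677,318); the open fingertips at row ~390 stand uphill of it, clear of the rails. I lower them to just over the board.

>>> play_rows([
  [[0, 0, 0, 0.06, 0, 0, 0], [0, 0, 0, 0.04, 0, 0, 0], [0, 0, 0, 0, 0, 0, 0], [0, 0, 0, 0, 0, 0, 0]],
])

```text
clock: 4.88
position: [0.6076, 0.0688, 0.0774]
orientation: [3.141, 0.348, -3.099]
force: [-0.5, -0.0, 0.0]
width: 0.0855
grasp_force: 0.0
```

>>> play_rows([
  [[0, 0, 0, 0.03, 0, 0, 0], [0, 0, 0, 0.03, 0, 0, 0], [0, 0, 0, 0, 0, 0, 0]],
])

```text
clock: 5.25
position: [0.6085, 0.0688, 0.0744]
orientation: [3.141, 0.348, -3.099]
force: [0.2, -0.1, -0.3]
width: 0.0853
grasp_force: 0.0
```

>>> play_rows([
  [[0, 0, 0, 0.03, 0, 0, 0], [0, 0, 0, 0, 0, 0, 0]],
])

```text
clock: 5.5
position: [0.609, 0.0688, 0.074]
orientation: [3.141, 0.347, -3.099]
force: [-7.0, -0.4, 6.8]
width: 0.0852
grasp_force: 4.3
```

>>> play_rows([
  [[0, 0, 0, -0.07, 0, 0, 0], [0, 0.1, 0, 0, 0, 0, 0], [0, 0.1, 0, 0, 0, 0, 0], [0, 0.1, 0, 0, 0, 0, 0], [0, 0.1, 0, 0, 0, 0, 0], [0, 0.1, 0, 0, 0, 0, 0], [0, 0.08, 0, 0, 0, 0, 0], [0, 0, 0, 0, 0, 0, 0]],
])

```text
clock: 6.5
position: [0.5804, 0.0676, 0.0664]
orientation: [3.141, 0.348, -3.099]
force: [0.3, 0.4, 0.3]
width: 0.0854
grasp_force: 0.0
```

```bash
python3 - <<'E'
from plant import env
from h import *
s=env.observe();R,p=pose(s);print((BR.T@(p-Bt)*1e3).round(1),(BR.T@s["force"]).round(1))
d=env.snapshot("wrist");np.savez("w3.npz",**d);cv2.imwrite("pics/w3.png",cv2.resize(d["frame"],(800,600),interpolation=2))
for x in(.0373,.10205):
    print([(proj(d,Bt+BR@np.array([x,y,.0197 if x<.05 else .0068]))/.64).round(1).tolist() for y in(-.077,.083)])
print([(proj(d,Bt+BR@np.array([.036,y,.0128]))/.64).round(1).tolist() for y in(-.077,.083)])
E
```

```text
[116.9   3.1  -9.7] [0.4 0.3 0.2]
[[34.7, 128.7], [772.0, 129.5]]
[[118.4, 374.5], [686.5, 374.8]]
[[54.9, 123.9], [751.5, 124.7]]
```

View pics/w3.png

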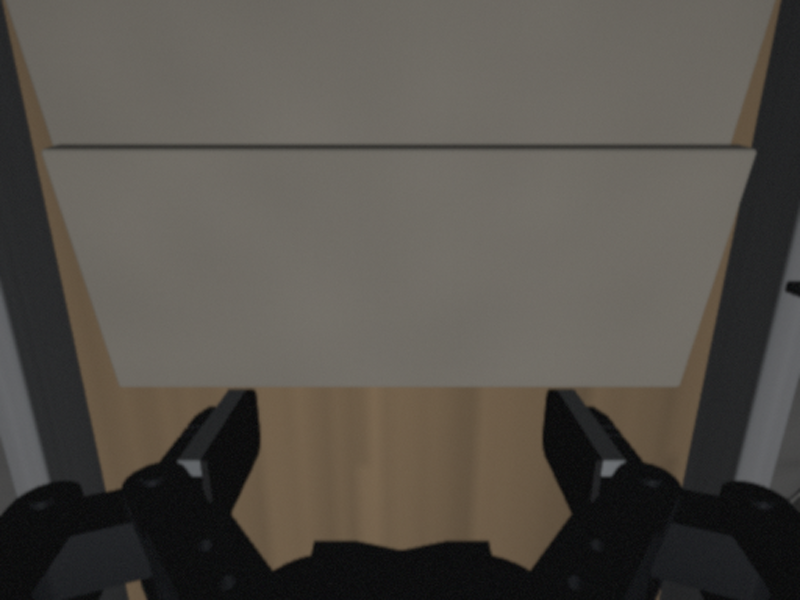

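The strip is now square: its lower edge sits at row ~150 (target 129) and its upper edge at row ~387 (target 374). About 4 mm remain.

>>> play_rows([
  [[0, 0.04, 0, 0, 0, 0, 0], [0, 0.04, 0, 0, 0, 0, 0], [0, 0, 0, 0, 0, 0, 0], [0, 0, 0, 0, 0, 0, 0]],
])

```text
clock: 7.05
position: [0.577, 0.0675, 0.0653]
orientation: [3.141, 0.348, -3.099]
force: [0.4, 0.1, -0.2]
width: 0.0857
grasp_force: 0.1
```

```bash
python3 - <<'E'
from plant import env
from h import *
s=env.observe();R,p=pose(s);print((BR.T@(p-Bt)*1e3).round(1),(BR.T@s["force"]).round(1))
d=env.snapshot("wrist");np.savez("w4.npz",**d)
g=np.float32(cv2.cvtColor(d["frame"],cv2.COLOR_BGR2GRAY));sat=np.float32(d["frame"][:,:,2])-np.float32(d["frame"][:,:,0]);k=.64
n=BR[:,2]
lo=edge(g,np.array((70,132))*k,np.array((730,132))*k,w=9,sgn=0)
for nm,im,r,z,T,x in(("low",g,132,.0197,37.3,(70,730)),("up",sat,376,.0068,102.05,(150,660))):
    l=edge(im,np.array((x[0],r))*k,np.array((x[1],r))*k,w=9)
    for u in x:
        v=-(l[0]*u*k+l[2])/l[1];X=BR.T@(onplane(d,(u*k,v),Bt+n*z,n)-Bt)*1e3;print(nm,u,(v/k).round(1),X.round(1),"target",T)
E
```

```text
[113.3   3.1  -9.6] [ 0.3  0.1 -0.3]
low 70 144.5 [ 36.9 -70.   19.7] target 37.3
low 730 144.5 [36.8 74.5 19.7] target 37.3
up 150 387.8 [102.6 -68.8   6.8] target 102.05
up 660 387.8 [102.5  76.2   6.8] target 102.05
```

The mid strip is within 0.5 mm of its line and square. I back off and go to the second strip.

>>> play_rows([
  [[0, -0.12, 0, 0, 0, 0, 0], [0, 0, 0, -0.5, 0, 0, 0], [0, 0, 0, -0.8, 0, 0, 0], [0, 0, 0, -0.9, 0, 0, 0], [0, 0, 0, -0.9, 0, 0, 0], [0, 0, 0, -0.5, 0, 0.87, 0], [0, 0, 0, 0, 0, 0.87, 0], [0, 0, 0, 0, 0, 0.87, 0], [0, 0, 0, 0, 0, 0.87, 0], [0, 0, 0, 0, 0, 0.87, 0], [0, 0.05, -0.91, 0, 0, 0, 0], [0, 0.05, -0.91, 0, 0, 0, 0], [0, 0.05, -0.91, 0, 0, 0, 0], [0, 0.05, -0.91, 0, 0, 0, 0], [0, 0.05, -0.91, 0, 0, 0, 0], [0, 0.05, -0.91, 0, 0, 0, 0], [0, 0.05, -0.91, 0, 0, 0, 0], [0, 0.05, -0.91, 0, 0, 0, 0]],
])

```text
clock: 9.35
position: [0.5169, -0.3013, 0.2362]
orientation: [3.141, 0.0, -3.099]
force: [0.5, 0.1, 0.3]
width: 0.0857
grasp_force: 0.0
```

>>> play_rows([
  [[0, 0, 0, 0, 0, 0, 1], [0, 0, 0, 0, 0, 0, 1], [0, 0, 0, 0, 0, 0, 1], [0, 0, 0, 0, 0, 0, 1], [0, 0, 0, 0, 0, 0, 1], [0, 0, 0, 0, 0, 0, 1], [0, 0, 0, 0, 0, 0, 1], [0, 0, 0, 0, 0, 0, 1], [0, 0, 0, 0, 0, 0, 1], [0, 0, 0, 0, 0, 0, 1], [0, 0, 0, 0, 0, 0, 1], [0, 0, 0, 0, 0, 0, 1], [0, 0, 0, 0, 0, 0, 1], [0, 0, 0, 0, 0, 0, 1], [0, 0, 0, 0, 0, 0, 1], [0, 0, 0, 0, 0, 0, 1], [0, 0, 0, 0, 0, 0, 1], [0, 0, 0, 0, 0, 0, 1], [0, 0, 0, 0, 0, 0, 1], [0, 0, 0, 0, 0, 0, 1]],
])

```text
clock: 11.85
position: [0.5171, -0.2997, 0.2361]
orientation: [-3.142, -0.001, 1.582]
force: [0.2, 0.4, 0.1]
width: 0.0849
grasp_force: 0.0
```

```bash
python3 - <<'E'
from plant import env
from h import *
s=env.observe();print(s["clock"],s["position"],s["orientation"])
d=env.snapshot("wrist");np.savez("w5.npz",**d)
f=d["frame"];sat=np.int16(f[:,:,2])-f[:,:,0];m=np.uint8((sat>8)&(f[:,:,1]>70))*255
cs,_=cv2.findContours(cv2.morphologyEx(m,cv2.MORPH_OPEN,np.ones((5,5))),0,2)
for c in cs:
    if cv2.contourArea(c)>2000:
        r=cv2.minAreaRect(c);b=cv2.boxPoints(r);print(cv2.contourArea(c),r);X=np.array([onz(d,q,.023) for q in b]);print(X.round(4),np.linalg.norm(np.diff(X,axis=0),axis=1).round(4),X.mean(0).round(4))
cv2.imwrite("pics/w5.png",f)
E
```

```text
11.85 [ 0.51707639 -0.29973304  0.23609846] [-3.14153970e+00 -9.79243212e-04  1.58170756e+00]
7201.0 ((238.5, 173.0), (132.0, 59.0), 90.0)
[[ 0.4656 -0.2367  0.023 ]
 [ 0.5302 -0.2359  0.023 ]
 [ 0.5337 -0.3947  0.023 ]
 [ 0.4601 -0.3955  0.023 ]] [0.0647 0.1588 0.0736] [ 0.4974 -0.3157  0.023 ]
```

View pics/w5.png

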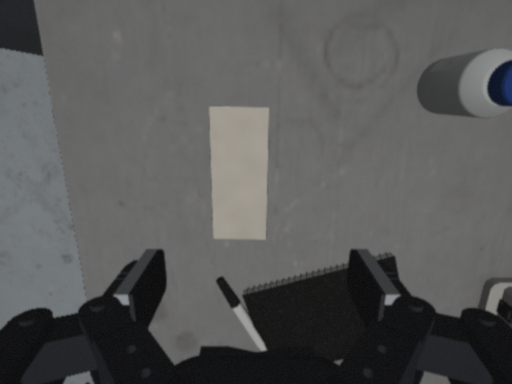

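The strip's corners lie at about (209,106), (269,107), (266,240) and (214,239), and the bottle at (490,80) is clear of the gripper path.

```bash
python3 - <<'E'
from plant import env
from h import *
s=env.observe();d=L("w5")
f=d["frame"];sat=np.float32(f[:,:,2])-np.float32(f[:,:,0])
q=[(209,106),(269,107),(266,240),(214,239)]
E=[edge(sat,q[i],q[(i+1)%4],w=5) for i in range(4)]
c=np.array([inter(E[i-1],E[i]) for i in range(4)]);X=np.array([onz(d,u,.023) for u in c]);print(c.round(1).tolist(),X.round(4).tolist(),np.linalg.norm(X-np.roll(X,-1,0),axis=1).round(4))
C=X.mean(0);v=(X[0]+X[1]-X[2]-X[3]);a=np.arctan2(v[1],v[0]);print("centre",C,"yaw of length",a)
Rt=Ro.from_euler("xyz",[np.pi,0,a]).as_matrix();C[2]=.06;go(s,C,Rt)
E
```

```text
[[208.5, 105.5], [268.5, 106.5999984741211], [265.5, 239.5], [212.89999389648438, 238.39999389648438]] [[0.4651, -0.235, 0.023], [0.5308, -0.2356, 0.023], [0.5307, -0.3955, 0.023], [0.4651, -0.3947, 0.023]] [0.0657 0.1599 0.0656 0.1596]
centre [ 0.49789537 -0.31518888  0.023     ] yaw of length 1.5704034444918453
shift/.05 [-0.31 -0.39  3.52] turn/.08 [-0.   -0.01  0.12]
```

>>> play_rows([
  [[0, -0.1, -0.13, 0.7, 0, 0, 0.12], [0, -0.1, -0.13, 0.7, 0, 0, 0], [0, -0.11, -0.13, 0.7, 0, 0, 0], [0, 0, 0, 0.7, 0, 0, 0], [0, 0, 0, 0.7, 0, 0, 0], [0, 0, 0, 0.5, 0, 0, 0], [0, 0, 0, 0.3, 0, 0, 0], [0, 0, 0, 0.16, 0, 0, 0], [0, 0, 0, 0.08, 0, 0, 0], [0, 0, 0, 0, 0, 0, 0], [0, 0, 0, 0, 0, 0, 0]],
])

```text
clock: 13.28
position: [0.498, -0.3154, 0.0101]
orientation: [3.14, 0.0, 1.575]
force: [0.6, 0.1, 0.3]
width: 0.0853
grasp_force: 0.0
```

```bash
python3 - <<'E'
from plant import env
from h import *
s=env.observe();Rt=Ro.from_euler("xyz",[np.pi,0,1.5704]).as_matrix();print(s["position"],s["joint_pos"].round(2));go(s,np.array([.4979,-.3152,.009]),Rt)
E
```

```text
[ 0.49802674 -0.31541356  0.0100777 ] [-0.66  0.23  1.94  0.    0.98 -0.66]
shift/.05 [ 0.   -0.    0.02] turn/.08 [0.02 0.   0.06]
```

>>> play_rows([
  [[60, 0, 0, 0.02, 0, 0, 0.06], [60, 0, 0, 0, 0, 0, 0], [120, 0, 0, 0, 0, 0, 0], [120, 0, 0, 0, 0, 0, 0], [120, 0, 0, 0, 0, 0, 0], [120, 0, 0, 0, 0, 0, 0]],
], squeeze=35)

```text
clock: 14.02
position: [0.4978, -0.3153, 0.009]
orientation: [3.141, -0.0, 1.57]
force: [-2.3, 0.1, 4.6]
width: 0.0648
grasp_force: 39.4
```

>>> play_rows([
  [[120, 0, 0, -0.15, 0, 0, 0], [120, 0, 0, -0.4, 0, 0, 0], [120, 0, 0, -0.7, 0, 0, 0], [120, 0, 0, -0.9, 0, 0, 0], [120, 0, 0, -0.9, 0, 0, 0], [120, 0, 0, -0.8, 0, 0, 0], [120, 0, 0, 0, 0, 0, 0]],
])

```text
clock: 14.9
position: [0.4996, -0.3167, 0.2068]
orientation: [3.133, 0.005, 1.57]
force: [-0.1, 0.1, -1.6]
width: 0.0648
grasp_force: 39.3
```

```bash
cat >> h.py <<'E'
RS=BR@Ro.from_euler("y",.196).as_matrix()            # strip axes, lapped
RT=RS@Ro.from_euler("xyz",[np.pi,0,np.pi/2]).as_matrix()
def tgt(x,y,z,off=.0105): return Bt+BR@np.array([x,y,z])+RT[:,2]*off
E
python3 - <<'E'
from plant import env
from h import *
s=env.observe();print(s["position"],s["width"],s["grasp_force"],s["force"].round(1),(Ro.from_matrix(RT)).as_euler("xyz"));P=tgt(.105,.002,.0098);print(P,tgt(.105,.002,.0698));
go(s,P+[0,0,.11],RT)
E
```

```text
[ 0.49957626 -0.31672725  0.20676002] 0.0648071592660163 39.27530765533447 [-0.1  0.1 -1.6] [2.9885268  0.         1.61240796]
[0.56420297 0.06581972 0.07028324] [0.54369952 0.06496604 0.1266648 ]
shift/.05 [7.65 1.28 0.5 ] turn/.08 [-1.81  0.11 -0.52]
```

>>> play_rows([
  [[120, 0.5, 0.08, 0, 0, 0, 0], [120, 0.85, 0.14, 0, 0, 0, 0], [120, 0.9, 0.15, 0, 0, 0, 0], [120, 0.9, 0.15, 0, 0, 0, 0], [120, 0.9, 0.15, 0, 0, 0, 0], [120, 0.9, 0.15, 0, 0, 0, 0], [120, 0.9, 0.15, 0, 0, 0, 0], [120, 0.9, 0.15, 0, 0, 0, 0], [120, 0.6, 0.1, 0, 0, 0, 0], [120, 0.3, 0.05, 0, 0, 0, 0], [120, 0, 0, 0, -0.45, 0.03, -0.13], [120, 0, 0, 0, -0.45, 0.03, -0.13], [120, 0, 0, 0, -0.45, 0.03, -0.13], [120, 0, 0, 0, -0.45, 0.03, -0.13], [120, 0, 0, 0, 0, 0, 0], [120, 0, 0, 0, 0, 0, 0]],
])

```text
clock: 16.9
position: [0.5613, 0.0671, 0.2012]
orientation: [2.997, -0.008, 1.612]
force: [0.2, 0.1, -1.8]
width: 0.0647
grasp_force: 39.3
```

```bash
python3 - <<'E'
from plant import env
from h import *
s=env.observe();R,p=pose(s);print(p,s["width"],s["joint_pos"].round(2))
go(s,tgt(.105,.002,.0248),RT)
d=env.snapshot("wrist");np.savez("w6.npz",**d)
cv2.imwrite("pics/w6.png",cv2.resize(d["frame"],(800,600),interpolation=2))
for sx in(.033,-.033):
  print([(proj(d,p-R[:,2]*.0105+R@np.array([a,b,-.0035]))/.64).round(1).tolist() for a in(.08,-.08) for b in(sx,)])
E
```

```text
[0.56134434 0.06707615 0.2012225 ] 0.06468023945901137 [ 0.02 -0.13  1.96  0.01  1.17 -0.03]
shift/.05 [-0.05 -0.38  2.31] turn/.08 [-0.11 -0.09 -0.02]
[[530.7, 129.9], [493.7, 621.7]]
[[263.4, 129.8], [302.2, 621.8]]
```

View pics/w6.png

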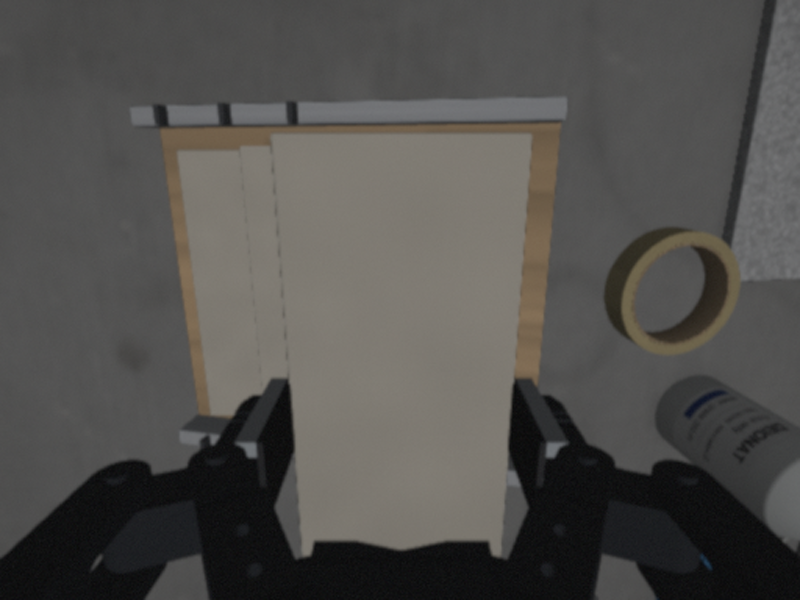

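The held strip shows its +y end at (272,134)–(530,134) and its sides narrowing to (300,545) and (503,545). It is above the board between the rails. I will measure whether it droops in the grip.

```bash
python3 - <<'E'
from plant import env
from h import *
s=env.observe();R,p=pose(s);d=L("w6");k=.64
f=d["frame"];g=np.float32(cv2.cvtColor(f,cv2.COLOR_BGR2GRAY))
# left/right/top edges of held strip
l=edge(g,np.array((272,145))*k,np.array((286,370))*k,w=4);r=edge(g,np.array((530,145))*k,np.array((515,370))*k,w=4);t=edge(g,np.array((285,134))*k,np.array((520,134))*k,w=4)
c=[inter(l,t),inter(r,t)];low=np.array([0,1,-370*k]);c+=[inter(l,low),inter(r,low)]
print((np.array(c)/k).round(1).tolist())
# depth from width: tool-frame points at tool y=+-.033
def both(a,b):
    ca,va=ray(d,a);cb,vb=ray(d,b)
    # depth such that separation=66mm, assuming equal camera depth
    da=va/(d["R"]@va)[2];db=vb/(d["R"]@vb)[2];z=.066/np.linalg.norm(da-db);return [(R.T@(q-p)*1e3).round(1).tolist() for q in(ca+da*z,cb+db*z)]
print(both(c[0],c[1]),both(c[2],c[3]))
E
```

```text
[[267.5, 133.2], [531.5, 133.2], [288.5, 370.0], [513.8, 370.0]]
[[79.2, -32.5, -12.7], [79.2, 33.5, -12.7]] [[13.6, -32.0, -11.2], [13.6, 34.0, -11.3]]
```

>>> play_rows([
  [[120, -0.05, -0.38, 0.2, -0.11, -0.09, -0.02], [120, 0, 0, 0.6, 0, 0, 0], [120, 0, 0, 0.7, 0, 0, 0], [120, 0, 0, 0.5, 0, 0, 0], [120, 0, 0, 0.3, 0, 0, 0], [120, 0, 0, 0, 0, 0, 0], [120, 0, 0, 0, 0, 0, 0]],
])

```text
clock: 17.82
position: [0.5609, 0.0649, 0.0859]
orientation: [2.987, -0.0, 1.613]
force: [0.4, 0.0, -2.3]
width: 0.0649
grasp_force: 39.3
```

```bash
python3 - <<'E'
from plant import env
from h import *
s=env.observe();R,p=pose(s);print((BR.T@(p-RT[:,2]*.0105-Bt)*1e3).round(1),s["force"])
go(s,tgt(.105,.002,.0118),RT)
E
```

```text
[107.2   1.2  25.6] [ 0.41648642  0.00522207 -2.25280032]
shift/.05 [0.02 0.01 0.28] turn/.08 [ 0.02 -0.    0.  ]
```

>>> play_rows([
  [[120, 0.02, 0.01, 0.12, 0.02, 0, 0], [120, 0, 0, 0.1, 0, 0, 0], [120, 0, 0, 0.06, 0, 0, 0], [120, 0, 0, 0, 0, 0, 0]],
])

```text
clock: 18.32
position: [0.5628, 0.066, 0.0725]
orientation: [2.99, -0.0, 1.613]
force: [-8.5, -0.2, 9.4]
width: 0.0648
grasp_force: 48.5
```

>>> play_rows([
  [[120, 0, 0, 0.02, 0, 0, 0], [120, 0, 0, 0, 0, 0, 0]],
])

```text
clock: 18.58
position: [0.5629, 0.066, 0.0723]
orientation: [2.991, -0.0, 1.613]
force: [-12.9, -1.0, 15.7]
width: 0.0649
grasp_force: 53.5
```

>>> play_rows([
  [[120, 0, 0, -0.04, 0, 0, 0], [120, 0, 0, 0, 0, 0, 0], [50, 0, 0, 0, 0, 0, 0], [50, 0, 0, 0, 0, 0, 0], [0, 0, 0, 0, 0, 0, 0], [0, 0, 0, 0, 0, 0, 0], [0, 0, 0, 0, 0, 0, 0], [0, 0, 0, -0.3, 0, 0, 0], [0, 0, 0, -0.7, 0, 0, 0], [0, 0, 0, -0.9, 0, 0, 0], [0, 0, 0, -0.9, 0, 0, 0], [0, 0, 0, -0.5, 0, 0, 0], [0, 0, 0, 0, 0, 0, 0]],
])

```text
clock: 20.2
position: [0.5389, 0.0649, 0.239]
orientation: [2.983, 0.0, 1.613]
force: [-0.4, -0.2, -0.2]
width: 0.0851
grasp_force: 0.0
```

```bash
python3 - <<'E'
from plant import env
from h import *
s=env.observe();R,p=pose(s);print(s["position"],s["joint_pos"].round(2))
# view pose as for w1, closer: yaw pi about board
P=np.array([.53,.062,.25]);go(s,P,Ro.from_euler("xyz",[np.pi,0,np.pi+.0416]).as_matrix())
d=env.snapshot("wrist");np.savez("w7.npz",**d)
cv2.imwrite("pics/w7.png",cv2.resize(d["frame"],(800,600),interpolation=2))
for nm,x,z in(("low",.0733,.0197),("up",.13805,.0068)): print(nm,[(proj(d,Bt+BR@np.array([x,y,z]))/.64).round(1).tolist() for y in(.082,-.078)])
E
```

```text
[0.53892619 0.06494273 0.23902996] [ 0.02 -0.22  1.97  0.    1.23 -0.02]
shift/.05 [-0.05 -0.14 -0.25] turn/.08 [  1.55   1.55 -19.59]
low [[339.4, 141.3], [348.1, 389.6]]
up [[453.1, 141.3], [445.4, 389.4]]
```

View pics/w7.png

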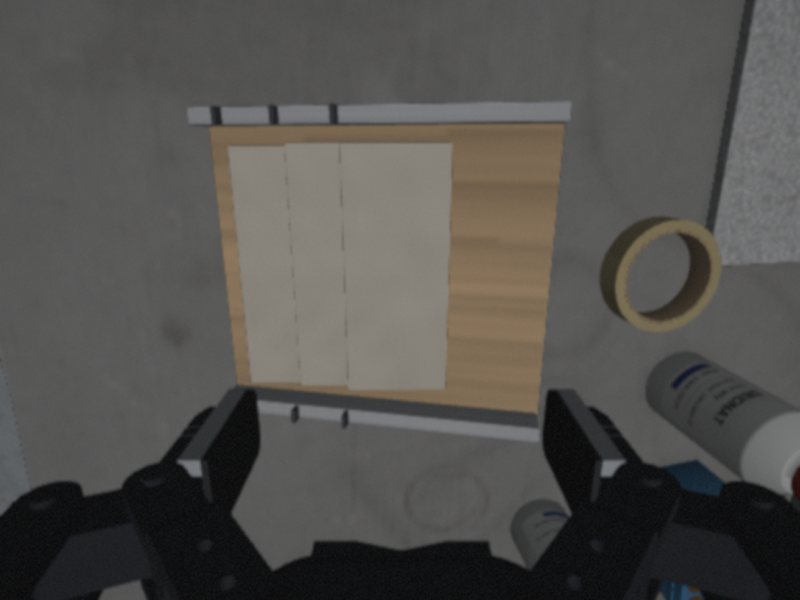

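Both strips lie lapped. The top strip's lower edge runs (340,144)–(348,388) and its upper edge (453,143)–(445,390), matching the predicted target pixels. I check this numerically.

```bash
python3 - <<'E'
from h import *
d=L("w7");k=.64;n=BR[:,2]
g=np.float32(cv2.cvtColor(d["frame"],cv2.COLOR_BGR2GRAY));sat=np.float32(d["frame"][:,:,2])-np.float32(d["frame"][:,:,0])
for nm,im,a,b,z,T in(("toplow",g,(340,150),(347.5,382),.0197,73.3),("topup",sat,(453,150),(445,382),.0068,138.05),("midlow",g,(285,150),(300,378),.0197,37.3),("startlow",sat,(229,153),(251,378),.0197,1.3)):
    l=edge(im,np.array(a)*k,np.array(b)*k,w=4);o=[]
    for v in(a[1]*k,b[1]*k):
        u=-(l[1]*v+l[2])/l[0];o.append((BR.T@(onplane(d,(u,v),Bt+n*z,n)-Bt)*1e3)[:2].round(1).tolist())
    print(nm,o,T)
E
```

```text
toplow [[73.7, 77.2], [73.8, -72.2]] 73.3
topup [[137.6, 77.2], [137.7, -72.5]] 138.05
midlow [[39.3, 77.1], [39.5, -72.5]] 37.3
startlow [[1.8, 75.4], [1.3, -76.1]] 1.3
```

The mid strip's lower edge may have shifted about 2 mm uphill, so I take one closer look.

>>> play_rows([
  [[0, 0, -0.45, 0.5, 0, 0, 0], [0, 0, -0.45, 0.6, 0, 0, 0], [0, 0, 0, 0.3, 0, 0, 0], [0, 0, 0, 0, 0, 0, 0], [0, 0, 0, 0, 0, 0, 0]],
])

```text
clock: 20.88
position: [0.505, 0.0634, 0.1601]
orientation: [2.989, -0.0, 1.613]
force: [-0.4, -0.8, 0.2]
width: 0.0852
grasp_force: 0.0
```

```bash
python3 - <<'E'
from plant import env
from h import *
d=env.snapshot("wrist");np.savez("w8.npz",**d);k=.64;n=BR[:,2]
cv2.imwrite("pics/w8.png",cv2.resize(d["frame"],(800,600),interpolation=2))
g=np.float32(cv2.cvtColor(d["frame"],cv2.COLOR_BGR2GRAY))
for nm,x,z,y in(("startlow",.0013,.0197,.07),("midlow",.0373,.0197,.07),("toplow",.0733,.0197,.07),("topup",.13805,.0068,.07)):
    a,b=[proj(d,Bt+BR@np.array([x,q,z])) for q in(.07,-.04)]
    im=g
    l=edge(im,a,b,w=7);o=[]
    for v in(a[1],b[1]):
        u=-(l[1]*v+l[2])/l[0];o.append((BR.T@(onplane(d,(u,v),Bt+n*z,n)-Bt)*1e3)[:2].round(1).tolist())
    print(nm,(np.array([a,b])/k).round(0).tolist(),o,x*1e3)
for y in(1,-1): print("ptr",[(proj(d,Bt+BR@np.array([x,y*.096,.03]))/k).round(1).tolist() for x in(0,.036,.072)])
E
```

```text
startlow [[274.0, 166.0], [290.0, 377.0]] [[2.0, 70.0], [2.3, -39.9]] 1.3
midlow [[348.0, 166.0], [354.0, 383.0]] [[39.0, 70.0], [37.9, -39.9]] 37.3
toplow [[425.0, 167.0], [422.0, 389.0]] [[72.3, 70.0], [72.4, -40.1]] 73.3
topup [[573.0, 167.0], [551.0, 389.0]] [[137.0, 70.0], [137.3, -40.1]] 138.05
ptr [[256.8, 105.0], [335.4, 103.7], [419.3, 102.2]]
ptr [[287.0, 476.8], [349.4, 485.1], [415.0, 493.8]]
```

View pics/w8.png

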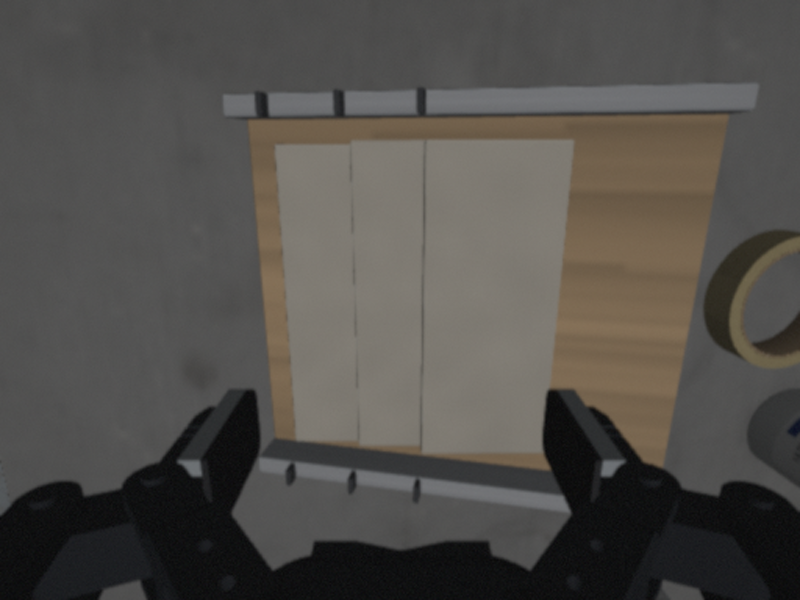

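The view shows all three courses square. Lower edges are at columns ~278–293, 351–358 and 424–421, level with the pointers to about 1 mm, and both strips lie between the rails. The gripper is clear.

```bash
python3 -c "
from plant import env
print(env.job_done())"
```

```text
the job is handed in; nothing more can be done
None
```

I handed the job in: both loose strips lie lapped and square between the rails. Their lower edges measure within about 1–2 mm of the middle and upper pointers; the middle one sits slightly high, likely nudged while laying the top strip. The gripper ended clear of the strips, and I kept the arm away from the bottle, beaker and dish.

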